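Tare the sample bottle on the bioreactor balance

ROBOT

A 7-joint arm with a two-finger parallel gripper is mounted at the origin on the work surface. World frame = base frame: x ahead of the robot, y to its left, z up, the work surface at z = 0. Lengths are in m, angles in rad, forces in N, time in s.
With the tool pointing down it reaches from about 0.35 to 0.9 m from the base axis. Payload 19.9 kg.
Tool frame: the origin (TCP) lies between the finger pads; the fingertips stand 19 mm ahead of it and the grasp point (between the pads) is the TCP; z points along the fingers, y is the line along which they close (so a half turn about z gives the same grasp; the last joint's range is limited). The gripper opens to 94 mm and grips with 3 to 60 N. Pads are 16 mm wide; open, the fingers measure 119 mm over their backs; the gripper's body (75 mm by 177 mm) begins 78 mm behind the grasp point.
Start: joints at [1.157, 0.417, -0.01, 1.614, 0.005, 1.111, -0.053], TCP at [0.228, -0.582, 0.224] pointing down, gripper open.
Joint ranges: [-2.81, 2.81], [-0.39, 2.02], [-1.27, 1.25], [0.06, 2.57], [-1.19, 4.33], [0.19, 2], [-2.82, 2.82]. Speed limits (rad/s): [1.89, 1.89, 2.39, 2.39, 3.01, 3.01, 3.01].

INTERFACE

Orientations are given as a 3x3 rotation matrix whose columns are the frame's x, y, z axes.
In Python, from rig import robot gives the robot as it stands. Calls block until the motion is done:
- robot.move_ptp(position, orientation): joint-space move of the TCP to a pose.
- robot.move_linear(position, velocity=0.15, frame=None, threshold=None): straight line of the TCP; frame=None keeps the orientation; velocity is the mean speed in m/s. With threshold (N) it stops when the force on the tool has changed by that much, and returns True; else False.
- robot.goto_joints(angles): joint-space move.
- robot.gripper_to(opening): finger opening in m; the grip force is fixed at half the most; returns when the fingers have stopped.
- robot.pause(seconds).
- robot.ik(position, orientation): joint angles nearest the present ones, or None.
- robot.get_state(): the state.
- robot.grab_frame(name): name is "scene" or "top" or "wrist"; returns the picture (400x640x3 uint8, red, green, blue); there is no depth.
- robot.camera_info(name): a dict with "fx", "fy", "cx", "cy" (pixels), "rvec" (rotation vector, rad) and "tvec" (3), from world to camera coordinates, as OpenCV has them. Camera axes: x right, y down, z forward; pixel columns grow to the right and rows downward; lengths in m; the calibration is good to about 2 mm. A picture is of the moment at which its call begins: read the wrist's pose just before it. camera_info takes no time and is no camera call; for the wrist camera it gives the pose at the moment of the call.
A pose or a line that the arm cannot do raises robot.PlanningError and nothing moves.
- robot.sign_off(): hands the job in; it is judged then, once.
The state is a dict: "time": time; "qpos": joint angles; "joint_vel": joint speeds; "effort": joint torques, N m; "ee_pos": TCP position; "tool_rot": TCP orientation; "force": force on the tool from outside, world axes, zero at the start; "moment": the same for the moment, N m; "opening": finger opening in m; "grasp_force": force on a finger pad.
Only numpy, scipy, OpenCV 4.12 (cv2) and the standard library are available. Lean on these libraries where they do the work, as an engineer would, in place of code of your own. Each camera call takes 0.05 s, during which the arm holds its last target. There are 200 camera calls.

TASK

Tare the sample bottle: take it off the weighing terminal, where it blocks the dust cover, and set it down gently, upright in the middle of the balance pan. Then slide the dust cover fully open, press the round tare key all the way down (never the square power key) and slide the cover fully shut again, leaving the bottle standing on the pan. Do not touch the reactor, and leave the large bottle, the jar and the wrench where they are.

Things in the scene. Friction and masses are not known exactly. Their poses are not given: they have to be found in the camera images.
- terminal: Weighing terminal: fixed white plastic box, 155 mm in its x by 204 mm in its y. Origin on the bench below the middle of the cover's lane; the box spans x -55 to 100 mm. Flat deck at z = 45 mm. z up; the lane runs along its y, between two low rails (4 mm high) at x = +-42.5 mm. The two keys lie in the lane at y = -64 and y = -24 mm (either may be the nearer). A display block 28 mm high stands on the deck at x 59 to 95 mm.
- cover (a joint): Sliding dust cover of the terminal, m: 0 fully shut (over both keys), 0.09 fully open, moving along the terminal's +y. About 2 N of friction; stays where it is left. A grey plate 90 mm (x) by 84 mm (y), its upper face 17 mm above the deck; at value q its middle lies at terminal y = -42 mm + q.
- cover_grip (a point): Middle of the top edge of the cover's upright grip tab: 10 mm thick along the terminal's y, 36 mm wide along its x, standing 28 mm above the cover's plate (tab top 45 mm above the deck), over the middle of the plate. Axes as the terminal's.
- tare_key (a joint): Tare key, round, 24 mm across, black: m pressed, 0 released, 0.0045 fully down (about 4 N), springs back.
- tare_top (a point): Centre of the round tare key's top, 10 mm above the deck when released.
- power_key (a joint): Power key, square, 20 mm, black, beside the tare key under the same cover: m pressed, 0 released, 0.0045 fully down (about 4 N). Not to be pressed.
- power_top (a point): Centre of the square power key's top, 10 mm above the deck when released.
- platform: Balance: fixed white box 180 by 180 mm, 40 mm high; origin on the bench under its centre, z up. Upright clear draught-shield sheets 4 mm thick at its y = +-82 mm and x = +82 mm reach up to z = 90 mm; its -x side is open.
- pan (a point): Centre of the upper face of the balance's round steel pan, 120 mm in diameter, 50 mm above the bench.
- sample_bottle: Glass sample bottle with white screw cap: straight, 48 mm in diameter (cap 50 mm), 105 mm high, cap the top 23 mm, 0.1 to 0.23 kg. Origin at the centre of its underside, z up. It starts standing on the terminal's deck, in the lane where the cover slides.
- reactor: Fixed glass bioreactor with steel head plate: 150 mm in diameter, 270 mm high. Origin on the bench on its axis.
- reagent_bottle: Bystander: large bottle, 70 mm in diameter, 180 mm high, loose. Origin at the centre of its underside.
- jar: Bystander: low jar, 56 mm in diameter, 55 mm high, loose, on the robot's side of the terminal. Origin at the centre of its underside.
- wrench: Bystander: wrench 140 mm long lying on the bench on the robot's side of the balance. Origin at its middle underneath, x along it.
There are look-alikes about, which are no part of the job. What is shaped like the sample_bottle but blue or yellow is not meant.

How it is judged:
On the way, in this order (a step that is already met when the one before it is completed fails the run):
1. the bottle stands released on the pan (horizontal distance between sample_bottle and pan below 0.025 m and z of sample_bottle in the frame of pan between -0.004 and 0.004 m and angle between sample_bottle's own z axis and vertical below 0.1 rad and contact force between sample_bottle and the fingers below 0.2 N and linear speed of sample_bottle below 0.03 m/s), for 0.2 s.
2. the cover is slid fully open (value of joint cover above 0.08 m), for 0.1 s.
3. the tare key is pressed down (value of joint tare_key above 0.0035 m and horizontal distance between sample_bottle and pan below 0.025 m and z of sample_bottle in the frame of pan between -0.004 and 0.004 m and angle between sample_bottle's own z axis and vertical below 0.1 rad), for 0.05 s.
At the end, for the whole second after the job is handed in: The cover is shut (within 5 mm), both keys are up, and the sample bottle stands upright, released and at rest on the pan, its axis within 25 mm of the pan's centre (all of step 1 and value of joint cover below 0.005 m and value of joint each of tare_key, power_key below 0.001 m); the robot touches nothing.
It fails at once if the sample bottle tips over or is dropped (moves faster than 0.6 m/s while not held) (angle between sample_bottle's own z axis and vertical above 0.6 rad or (linear speed of sample_bottle above 0.6 m/s and contact force between sample_bottle and the fingers below 0.1 N)).
It fails at once if the square power key is pressed (value of joint power_key above 0.0025 m).
It fails at once if the tare key is pressed while the bottle does not stand on the pan (value of joint tare_key above 0.0025 m and not (horizontal distance between sample_bottle and pan below 0.025 m and z of sample_bottle in the frame of pan between -0.004 and 0.004 m and angle between sample_bottle's own z axis and vertical below 0.1 rad)).
It fails at once if the reactor is struck (contact force between reactor and anything else above 3 N).
It fails at once if the large bottle, the jar or the wrench is shifted by more than 20 mm (distance of any of reagent_bottle, jar, wrench from where it was at the start of the episode above 0.02 m).
It also fails if it takes over 72 s, if anything falls off the work surface, if the arm or the gripper's body presses on something with over 40 N, if the wrist force passes 120 N, or if a joint passes its speed limit or range.

## Working session

There is one attempt and no reset: what is moved stays moved. The work goes in short steps, each a Python script; the robot and the scene stay as the last script left them, time stands still between calls to the robot, and variables do not carry over. Pictures are saved under pics/ and viewed, at most 10 in all, crops included, and the job is handed in when it is done.

```bash
mkdir -p pics; ls; python3 - <<'E'
from rig import robot
import cv2,numpy as np
for n in ("scene","top"):
    cv2.imwrite(f"pics/{n}0.png",robot.grab_frame(n)[:,:,::-1]); i=robot.camera_info(n); print(n,i)
print(robot.get_state()["ee_pos"],robot.get_state()["tool_rot"],robot.get_state()["opening"])
E
```

```text
pics
scene {'fx': 381.63673127438426, 'fy': 381.63673127438426, 'cx': 316.74621282895146, 'cy': 199.74343219992386, 'rvec': array([ 2.12769047,  1.61224556, -0.46496408]), 'tvec': array([-0.17764666, -0.37815653,  1.24210773])}
top {'fx': 366.85616735700063, 'fy': 366.85616735700063, 'cx': 318.53530486895784, 'cy': 197.07858052524688, 'rvec': array([ 2.18038931, -2.15116763,  0.13379052]), 'tvec': array([0.03303069, 0.52098237, 1.00730577])}
[ 0.22751943 -0.58182047  0.22391566] [[ 9.31305384e-01  3.64239033e-01 -4.55571633e-04]
 [ 3.64239308e-01 -9.31304922e-01  9.31490706e-04]
 [-8.49908294e-05 -1.03343941e-03 -9.99999462e-01]] 0.09395107746362252
```

View pics/top0.png

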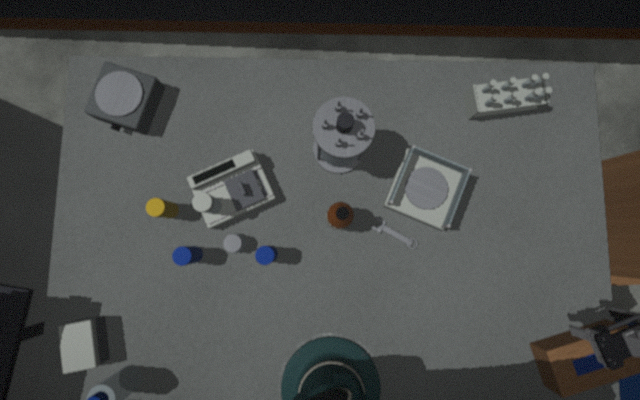

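View pics/scene0.png

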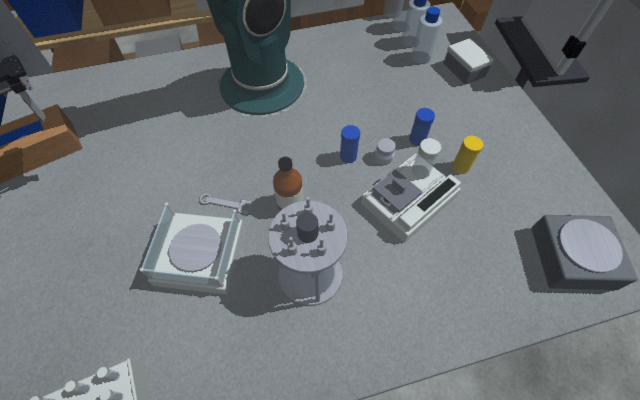

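The top view shows the terminal around (232,188) with the white-capped bottle on it at (202,203), which fits the description. The blue (184,256) and (266,255) and yellow (156,207) look-alikes stand on the bench. The balance is at (428,188), the reactor at (343,130), the wrench at (397,235), the jar at (233,243) and the large bottle at (340,214). I'll confirm with an enlarged crop.

```bash
python3 - <<'E'
import cv2,numpy as np
t=cv2.imread("pics/top0.png")
a=cv2.resize(t[145:235,180:280],(800,None) and (600,540),interpolation=cv2.INTER_CUBIC)
b=cv2.resize(t[140:250,370:490],(800,733)[:0] or (600,550),interpolation=cv2.INTER_CUBIC)
cv2.imwrite("pics/ca.png",cv2.convertScaleAbs(a,alpha=1.5));cv2.imwrite("pics/cb.png",cv2.convertScaleAbs(b,alpha=1.5))
E
```

```text
(no output)
```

View pics/ca.png

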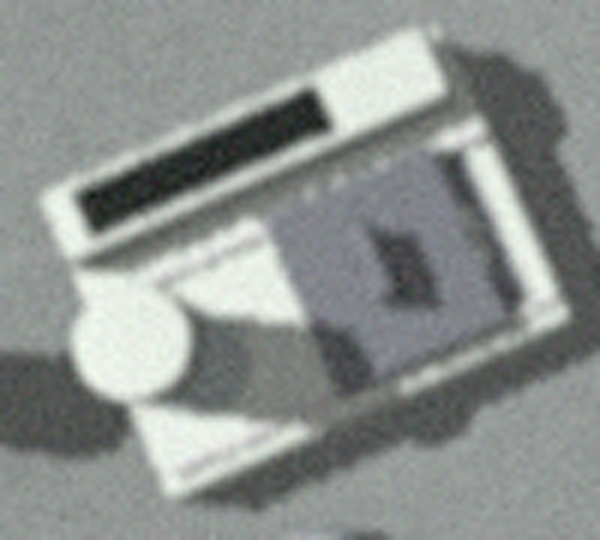

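View pics/cb.png

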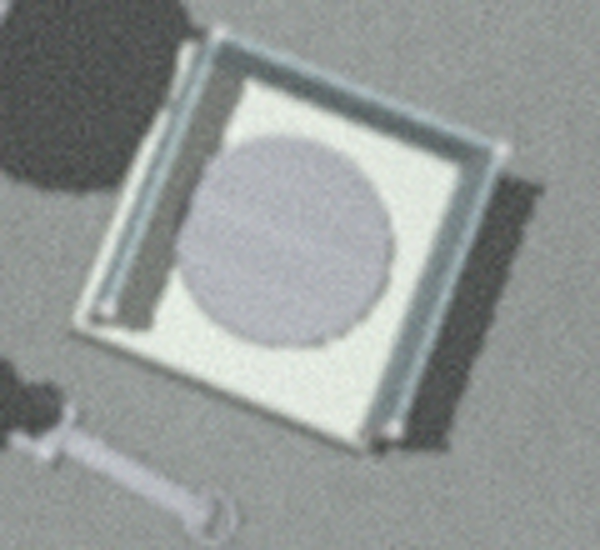

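The crops confirm it: the white round cap is centred at crop pixel (131,343), i.e. (201.8,202.2), standing in the lane. The cover is at the right end, the grip tab near (403,265), and the pan centre at crop pixel (286,242), i.e. (427.2,188.4).

```bash
cat > h.py <<'E'
from rig import robot
import cv2,numpy as np
def ray(name,px,z,info=None):
    i=info or robot.camera_info(name); R=cv2.Rodrigues(np.array(i["rvec"]))[0]; t=np.array(i["tvec"])
    d=R.T@np.array([(px[0]-i["cx"])/i["fx"],(px[1]-i["cy"])/i["fy"],1]); c=-R.T@t
    return c+d*(z-c[2])/d[2]
def proj(p,info):
    K=np.array([[info["fx"],0,info["cx"]],[0,info["fy"],info["cy"]],[0,0,1]])
    return cv2.projectPoints(np.array(p,float).reshape(-1,3),np.array(info["rvec"]),np.array(info["tvec"]),K,None)[0][:,0]
def down(yaw): # tool y (closing line) at angle yaw in world, z down
    y=np.array([np.cos(yaw),np.sin(yaw),0]); z=np.array([0,0,-1.]); return np.column_stack([np.cross(y,z),y,z])
def st(): 
    s=robot.get_state(); print("t",round(s["time"],2),"tcp",np.round(s["ee_pos"],4),"F",np.round(s["force"],1),"open",round(s["opening"],4),"grip",round(s["grasp_force"],1)); return s
E
python3 - <<'E'
from h import *
np.set_printoptions(precision=4,suppress=True)
A=lambda p:(180+p[0]/6,145+p[1]/6); B=lambda p:(370+p[0]/5,140+p[1]/5)
T=lambda p,z:ray("top",p,z)
print("bottle",T(A((131,343)),.15)); print("tab",T(A((403,265)),.09))
l,r=T(A((175,490)),.045),T(A((565,315)),.045); print("deck",l,r,np.linalg.norm(l-r))
a,b,c,d=[T(A(p),.073) for p in((45,195),(430,28),(75,262),(450,95))]; print("display",a,b,c,d,np.linalg.norm(a-b))
y=(l-r)/np.linalg.norm(l-r); y2=(a-b)/np.linalg.norm(a-b);print("yaws of term y",np.degrees(np.arctan2(y[1],y[0])),np.degrees(np.arctan2(y2[1],y2[0])))
x=np.array([y[1],-y[0],0]); print("term origin",(l+r)/2+.055*x, (a+b)/2-.095*x)
print("pan",T(B((286,242)),.05)); print("bal front",T(B((78,325)),.04),T(B((365,450)),.04))
print("bal back shield",T(B((218,37)),.09),T(B((503,150)),.09))
print("reactor",T((344,127),.27)); print("bigb",T((344,213),.18)); print("jar",T((233,243),.055)); print("wrench",T((375,226),.0),T((414,243),0))
E
```

```text
bottle [0.4898 0.331  0.15  ]
tab [0.5321 0.2309 0.09  ]
deck [0.4325 0.3402 0.045 ] [0.5158 0.1636 0.045 ] 0.1952178662170378
display [0.5641 0.3971 0.073 ] [0.644  0.2257 0.073 ] [0.5336 0.3819 0.073 ] [0.6129 0.2155 0.073 ] 0.18913105719431578
yaws of term y 115.25665562335041 114.98969123585894
term origin [0.5239 0.2753 0.045 ] [0.5181 0.2708 0.073 ]
pan [ 0.5468 -0.2623  0.05  ]
bal front [ 0.4996 -0.1477  0.04  ] [ 0.4321 -0.3069  0.04  ]
bal back shield [ 0.6527 -0.2155  0.09  ] [ 0.5927 -0.3684  0.09  ]
reactor [ 0.65   -0.0126  0.27  ]
bigb [ 0.4654 -0.0206  0.18  ]
jar [0.3889 0.2707 0.055 ]
wrench [ 0.4422 -0.1243  0.    ] [ 0.3949 -0.2363  0.    ]
```

```bash
python3 - <<'E'
from h import *
R=down(np.radians(-65))
robot.move_linear([.228,-.582,.40],velocity=.3)
robot.move_ptp([.44,.28,.38],R); robot.move_ptp([.47,.30,.30],R)
s=st(); i=robot.camera_info("wrist"); im=robot.grab_frame("wrist"); cv2.imwrite("pics/w1.png",im[:,:,::-1])
import pickle; pickle.dump(i,open("w1.pkl","wb"))
print(proj([[.4898,.331,.15],[.5368,.234,.09]],i))
E
```

```text
t 4.38 tcp [0.47   0.2997 0.3005] F [-0.1 -0.2  0.7] open 0.0937 grip 0.0
[[295.25001378 157.32050194]
 [393.92150284 146.78916839]]
```

View pics/w1.png

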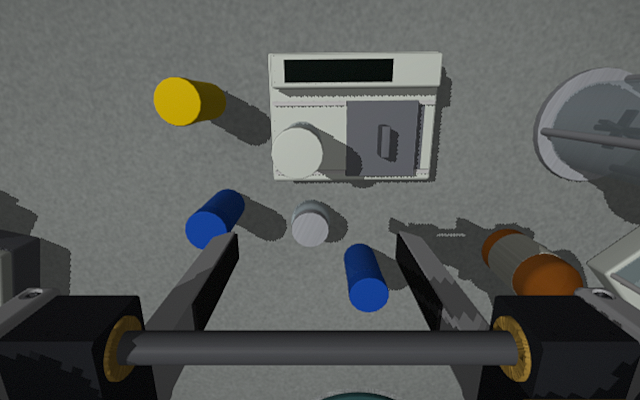

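The wrist view shows the white cap centred at about (297,152) and the grip tab near (387,142). The look-alikes are clear of the approach, so I'll grasp.

```bash
python3 - <<'E'
from h import *
import pickle; i=pickle.load(open("w1.pkl","rb"))
p=ray("wrist",(297,152.5),.15,i); print(p)
im=cv2.imread("pics/w1.png"); cv2.imwrite("pics/w1c.png",cv2.resize(im[40:190,260:460],(800,600),interpolation=cv2.INTER_CUBIC))
p=(p+np.array([.4898,.331,.15]))/2*1.0 if np.linalg.norm(p[:2]-[.4898,.331])<.004 else p
robot.move_ptp([p[0],p[1],.24],down(np.radians(-65)))
robot.move_linear([p[0],p[1],.133],velocity=.12,threshold=6); st()
robot.gripper_to(.03); st()
robot.move_linear([p[0],p[1],.16],velocity=.06); s=st()
E
```

```text
[0.49472501 0.33136521 0.15      ]
t 5.87 tcp [0.4951 0.3316 0.1338] F [-0.7  0.3  0.3] open 0.0937 grip 0.0
t 6.62 tcp [0.4947 0.3314 0.133 ] F [0.1 0.7 1.1] open 0.0493 grip 30.0
t 7.22 tcp [0.4947 0.3313 0.1601] F [-0.5  0.4 -1.4] open 0.0491 grip 30.0
```

View pics/w1c.png

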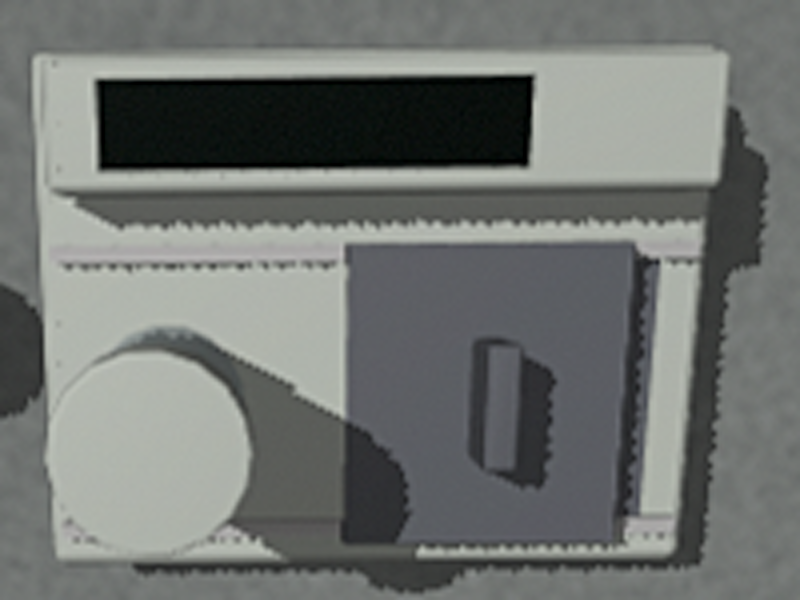

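Lift is holding: the opening is 49 mm, gripped on the cap. The crop puts the tab's top face centre at (503,409), i.e. wrist pixel (385.8,142.3), and the plate corners are clear. Next I carry the bottle high over everything to the pan.

```bash
python3 - <<'E'
from h import *
import pickle; i=pickle.load(open("w1.pkl","rb"))
W=lambda p,z:ray("wrist",(260+p[0]/4,40+p[1]/4),z,i)
print("tab",W((503,409),.09)); c=[W(p,.062) for p in((346,243),(634,243),(618,543),(342,543))]
print("plate mid",sum(c)/4, [np.degrees(np.arctan2(*(a-b)[1::-1])) for a,b in((c[0],c[1]),(c[3],c[2]))], [np.degrees(np.arctan2(*(W(a,z)-W(b,z))[1::-1])) for a,b,z in(((45,190),(720,187),.073),((55,560),(670,558),.045),((35,58),(728,52),.073))])
print("tab axis", [np.degrees(np.arctan2(*(W((505,347),.09)-W((501,471),.09))[1::-1]))])
l,r=W((55,560),.045),W((672,558),.045); print("front edge",l,r,np.linalg.norm(l-r))
R=down(np.radians(-65)); e=robot.get_state()["ee_pos"]
robot.move_linear([e[0],e[1],.38],velocity=.25)
robot.move_ptp([.548,-.262,.38],R); st()
robot.move_linear([.548,-.262,.17],velocity=.15); st()
im=robot.grab_frame("top"); s=robot.grab_frame("scene")
v=np.hstack([cv2.resize(im[130:260,350:510],(400,325)),cv2.resize(s[150:310,110:290],(400,325))[:, :]])
cv2.imwrite("pics/place.png",v[:,:,::-1])
E
```

```text
tab [0.53738772 0.24480052 0.09      ]
plate mid [0.5372894  0.24450554 0.062     ] [np.float64(115.00840627367707), np.float64(114.98641967085746)] [np.float64(115.2536735721455), np.float64(115.17665612958898), np.float64(115.4787631957888)]
tab axis [np.float64(26.610736020830846)]
front edge [0.43143856 0.34278489 0.045     ] [0.51698567 0.16079046 0.045     ] 0.20109768905029085
t 10.39 tcp [ 0.5485 -0.261   0.3799] F [ 0.7 -0.4 -2.3] open 0.0495 grip 30.0
t 11.94 tcp [ 0.5484 -0.2622  0.1708] F [-0.4  0.3 -0.9] open 0.0494 grip 30.0
```

View pics/place.png

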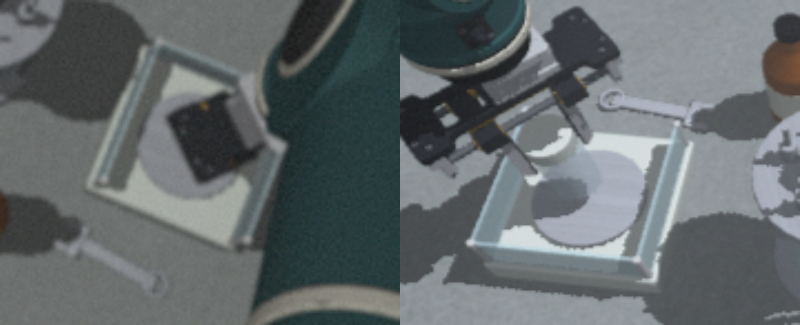

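The bottle hangs upright just above the pan. In the scene half, the pan's ellipse centre is about (588,198), i.e. scene pixel (194.6,247.5), which I use to cross-check the pan position. Then I lower the bottle gently.

```bash
python3 - <<'E'
from h import *
p=ray("scene",(194.6,247.5),.05); print("pan scene",p)
x,y=(p[:2]+[.5468,-.2623])/2 if np.linalg.norm(p[:2]-[.5468,-.2623])<.015 else (.548,-.262)
robot.move_linear([x,y,.145],velocity=.06); robot.pause(.2); st()
print(robot.move_linear([x,y,.134],velocity=.012,threshold=2.5)); s=st()
robot.pause(.2);robot.gripper_to(.07); robot.pause(.3); st()
robot.gripper_to(.094)
robot.move_linear([x,y,.26],velocity=.12); robot.move_linear([x,y,.38],velocity=.3)
st()
R=down(np.radians(-65))
robot.move_ptp([.46,.16,.36],R);st()
im=robot.grab_frame("top"); s=robot.grab_frame("scene")
v=np.hstack([cv2.resize(im[130:260,350:510],(400,325)),cv2.resize(s[150:310,110:290],(400,325))])
cv2.imwrite("pics/placed.png",v[:,:,::-1])
E
```

```text
pan scene [ 0.55358376 -0.2630992   0.05      ]
t 12.81 tcp [ 0.5504 -0.2628  0.1453] F [-0.7 -0.4 -1.5] open 0.049 grip 30.0
True
t 13.43 tcp [ 0.5502 -0.2625  0.1379] F [-1.8  1.4  7. ] open 0.0494 grip 30.0
t 14.47 tcp [ 0.5498 -0.2624  0.1374] F [-0.1 -0.2 -0.1] open 0.0698 grip 0.0
t 16.77 tcp [ 0.5502 -0.2627  0.3798] F [-0.8  0.2 -0.8] open 0.0941 grip 0.0
t 18.36 tcp [0.4605 0.1591 0.3599] F [-0.3  0.1  0. ] open 0.0941 grip 0.0
```

View pics/placed.png

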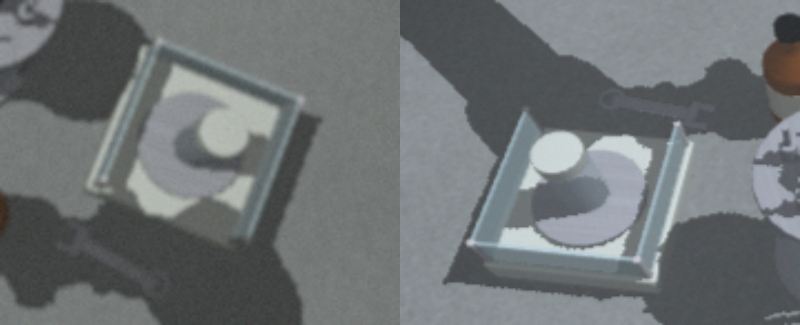

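The bottle stands upright on the pan, with its cap at crop pixels (223,132) in the top half and (557,153) in the scene half. I'll check that against the expected projection and then slide the cover open.

```bash
python3 - <<'E'
from h import *
print("cap",ray("top",(439.2,182.8),.155),ray("scene",(180.7,225.4),.155))
a=np.radians(115); yv=np.array([np.cos(a),np.sin(a),0]); R=down(np.radians(-65))
t=np.array([.5374,.2447,0]); z=lambda v:np.array([0,0,v])
robot.gripper_to(.05)
robot.move_ptp(t+z(.16),R)
print(robot.move_linear(t+z(.087),velocity=.08,threshold=6)); st()
robot.gripper_to(.004); s=st()
g=np.array(s["ee_pos"])
print(robot.move_linear(g+.095*yv,velocity=.07,threshold=14)); s=st(); print("slid",(s["ee_pos"]-g)@yv)
robot.gripper_to(.05); e=np.array(robot.get_state()["ee_pos"]);print("tab now",e)
robot.move_linear(e+z(.07),velocity=.2)
robot.move_linear(e-.09*yv-.08*np.array([yv[1],-yv[0],0])+z(.13),velocity=.3); s=st()
i=robot.camera_info("wrist"); im=robot.grab_frame("wrist")
import pickle; pickle.dump(i,open("w2.pkl","wb"))
y=np.array(i["tvec"]); q=proj([[.53,.25,.055]],i)[0]; print(q)
u,v=int(np.clip(q[0]-130,0,380)),int(np.clip(q[1]-97,0,205)); print(u,v)
cv2.imwrite("pics/w2c.png",cv2.resize(im[v:v+195,u:u+260],(800,600),interpolation=cv2.INTER_CUBIC)[:,:,::-1])
E
```

```text
cap [ 0.54619736 -0.26051178  0.155     ] [ 0.55116258 -0.26235881  0.155     ]
False
t 21.26 tcp [0.5377 0.2448 0.0875] F [ 0.3  0.2 -0.1] open 0.0499 grip 0.0
t 21.96 tcp [0.5374 0.2447 0.087 ] F [0.2 0.1 0.7] open 0.0097 grip 30.0
True
t 23.02 tcp [0.5021 0.3189 0.087 ] F [ 2.1 -6.8  7.6] open 0.0098 grip 30.0
slid 0.08209306282586
tab now [0.50220167 0.31773211 0.08658827]
t 24.91 tcp [0.4675 0.2022 0.2162] F [ 0.  -0.1 -0.3] open 0.0501 grip 0.0
[298.09274703 107.16524595]
168 10
```

View pics/w2c.png

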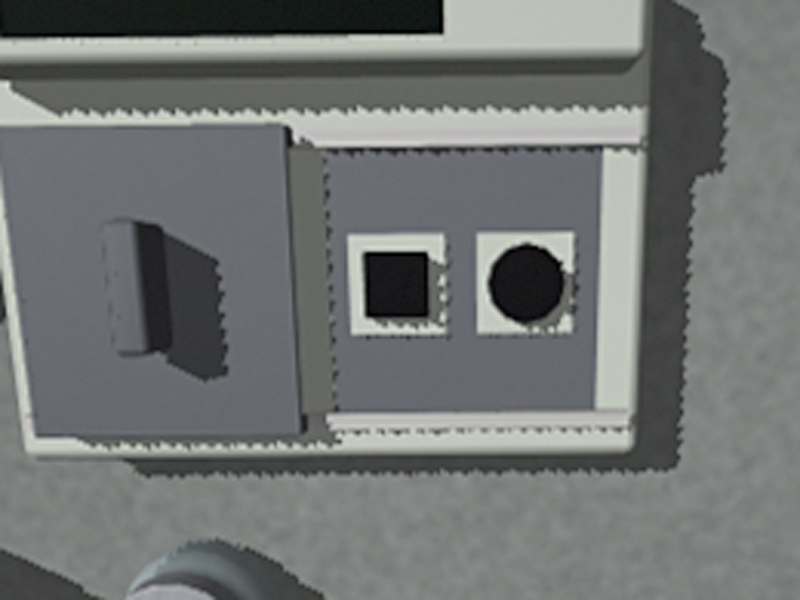

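The cover is open. The square power key is at crop (396,284), and the round tare key at crop (527,284), i.e. wrist pixel (339.3,102.3), is the farther one from the cover. I'll compare the tab-to-key distance to see whether it is fully open.

```bash
python3 - <<'E'
from h import *
import pickle; i=pickle.load(open("w2.pkl","rb"))
a=np.radians(115); yv=np.array([np.cos(a),np.sin(a),0]); xv=np.array([yv[1],-yv[0],0])
W=lambda p,z:ray("wrist",(168+p[0]/3.0769,10+p[1]/3.0769),z,i)
t=W((527,284),.055); p=W((396,284),.055); e=np.array([.5022,.3177,0])
print(t,p,(p-t)@yv,(p-t)@xv,"q tare",(e-t)@yv-.022,"q pow",(e-p)@yv+.018,"x",(e-t)@xv)
print("plate edge",[(W(c,.062)-t)@yv for c in((289,127),(302,432))],"expect .070 at q=.09 ; end of box",[(W(c,.045)-t)@yv for c in ((650,140),(632,453))],"expect -.038")
E
```

```text
[0.5504435  0.21665667 0.055     ] [0.53348109 0.25299099 0.055     ] 0.040098695561707975 -1.7617375802502904e-05 q tare 0.08996493770229264 q pow 0.08986624214058467 x -0.0010207052839183387
plate edge [np.float64(0.0696529195251854), np.float64(0.06979528386624156)] expect .070 at q=.09 ; end of box [np.float64(-0.03719853709165304), np.float64(-0.03655553475993877)] expect -.038
```

The cover is at q = 0.090, fully open. Pressing the tare key.

```bash
python3 - <<'E'
from h import *
R=down(np.radians(-65)); t=np.array([.5504,.2167,0]); z=lambda v:np.array([0,0,v])
robot.gripper_to(0.0)
robot.move_ptp(t+z(.14),R); robot.move_linear(t+z(.082),velocity=.06); robot.pause(.2); st()
print(robot.move_linear(t+z(.064),velocity=.015,threshold=9)); st(); robot.pause(.25); s=st()
robot.move_linear(t+z(.15),velocity=.12); st()
E
```

```text
t 27.67 tcp [0.5505 0.2167 0.0823] F [ 0.5 -0.6 -0.8] open 0.0003 grip 0.0
True
t 28.49 tcp [0.5505 0.2167 0.0697] F [-2.7 -0.6 10.2] open 0.0007 grip 5.3
t 28.74 tcp [0.5504 0.2167 0.0697] F [-2.4 -1.6 11. ] open 0.0004 grip 5.3
t 29.57 tcp [0.55   0.2165 0.1492] F [ 0.2  0.  -0.6] open 0.0006 grip 0.0
```

The key bottomed out (11 N at the predicted depth). Now shutting the cover.

```bash
python3 - <<'E'
from h import *
a=np.radians(115); yv=np.array([np.cos(a),np.sin(a),0]); R=down(np.radians(-65)); z=lambda v:np.array([0,0,v])
t=np.array([.5022,.3177,0])
robot.gripper_to(.05); robot.move_ptp(t+z(.15),R)
print(robot.move_linear(t+z(.087),velocity=.08,threshold=6)); st()
robot.gripper_to(.004); s=st(); g=np.array(s["ee_pos"])
print(robot.move_linear(g-.098*yv,velocity=.07,threshold=14)); s=st(); print("slid",(g-s["ee_pos"])@yv)
robot.gripper_to(.05); e=np.array(robot.get_state()["ee_pos"]); print("q est",.09-(t-e)@yv)
robot.move_linear(e+z(.1),velocity=.2)
robot.move_ptp([.42,.2,.36],R); s=st()
i=robot.camera_info("wrist"); im=robot.grab_frame("wrist"); tp=robot.grab_frame("top")
q=proj([[.53,.25,.055]],i)[0]; u,v=int(np.clip(q[0]-80,0,480)),int(np.clip(q[1]-60,0,280)); print(u,v,proj([[.5374,.2447,.09]],i))
cv2.imwrite("pics/fin.png",np.hstack([cv2.resize(im[v:v+120,u:u+160],(400,300),interpolation=cv2.INTER_CUBIC),cv2.resize(tp[140:245,360:500],(400,300))])[:,:,::-1])
E
```

```text
False
t 31.93 tcp [0.5024 0.3179 0.0874] F [-0.2  0.9  0.6] open 0.0499 grip 0.0
t 32.63 tcp [0.5022 0.3178 0.087 ] F [-1.   0.   1.3] open 0.0098 grip 30.0
True
t 33.78 tcp [0.5405 0.2373 0.087 ] F [-2.2  4.5  4.8] open 0.01 grip 30.0
slid 0.08914384907538223
q est 0.0020790438928201677
t 36.08 tcp [0.4202 0.2    0.3585] F [ 0.  -0.6 -1.2] open 0.0498 grip 0.0
236 10 [[323.52501218  63.90073695]]
```

View pics/fin.png

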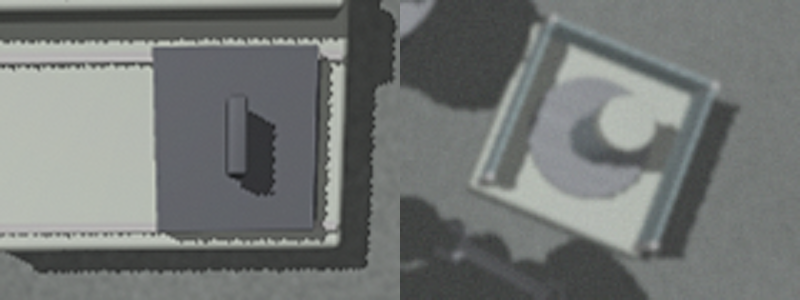

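The final view shows the cover shut against its right-hand stop (about 1–2 mm by the arm's reading) and the bottle upright on the pan with its cap at (627,123). The arm is clear of everything, so I'm handing in.

```bash
python3 -c "
from rig import robot
print(robot.sign_off())"
```

```text
the job is handed in; nothing more can be done
None
```

The job is handed in, with no verdict shown: the bottle stands upright on the pan, the cover was slid fully open, the round tare key was pressed to its stop, and the cover was shut against its end stop (about 1–2 mm by the arm's reading), about 36 s in all.

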